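Pack the water-filter cartridges home with the wooden pusher

ROBOT

A 6-joint arm with a two-finger parallel gripper is mounted at the origin on a cart in front of the work surface, level with it; the furniture and walls round the work are solid. World frame = base frame: x ahead of the robot, y to its left, z up, the work surface at z = 0. Lengths are in m, angles in rad, forces in N, time in s.
With the tool pointing down it reaches from about 0.275 to 0.775 m from the base axis. Payload 14.6 kg.
Tool frame: the origin (TCP) lies midway between the tips of the shut fingers; the grasp point (between the pads) lies 19 mm behind it (manip.grasp_offset is the distance from the TCP to the grasp point, in m); z points along the fingers, x is the direction in which the jaws open and shut, and the axes are right-handed (so a half turn about z gives the same grasp; the last joint's range is limited). The gripper opens to 85 mm and grips with 20 to 120 N. Pads are 22 mm wide; open, the fingers measure 114 mm over their backs; the gripper's body (76 mm by 85 mm) begins 54 mm behind the grasp point. The pads swing forward as they close: fully open they stand 13 mm farther back than shut.
Start: joints at [-1.454, 0.263, -0.048, 1.259, 0, 1.415], TCP at [0.141, -0.506, 0.231] pointing down, gripper open.
Joint ranges: [-2.65, 2.65], [-0.89, 1.7], [-1.18, 1.37], [-2.13, 2.11], [-1.35, 1.29], [-3.14, 3.14]. Speed limits (rad/s): [1.89, 1.89, 2.57, 2.79, 3.14, 3.14].

INTERFACE

Orientations are given as a 3x3 rotation matrix whose columns are the frame's x, y, z axes.
In Python, from workcell import manip, get_image, workorder gives the robot as it stands.
- The arm moves only by the shell command python3 -m crank 'ROWS' [FORCE]. ROWS is JSON, one flat list of numbers, 5 for each row, row after row: the opening in per cent of the stroke, from 0 (shut) to 100 (fully open), then the shift along the world's x, y, z in m, then the turn about the world's z in degrees. In form: [gripper, x, y, z, spin, gripper, x, y, z, spin, ...]. A call has 1 to 8 rows; each row is the pose to reach, as a shift and turn from the pose measured when the call began; what a row does not reach only later rows make up. A row lasts 1/10 s, in which the tool goes at most 50 mm and 8.59 degrees, less where a joint would pass 70% of its speed; a pose out of reach is approached as far as the arm can. A call with a gripper value outside its range is refused whole. The fingers move at their own pace and stop on an object; FORCE is the grip in N (left out, the last holds). Time passes only in rows, so rows that repeat a pose let the fingers close. It gives the time, the measured TCP pose, the force and the opening at its end, in the units of the state.
- manip.state(): the state, without advancing time (a new reading comes with each control period).
- get_image(name): name is "scene" or "side" or "wrist"; returns a dict with "pixels" (384x512x3 uint8, red, green, blue), "range_z" (384x512 float32, m along the optical axis (not along the pixel's ray), 0 where there is no reading), "fx", "fy", "cx", "cy" (pixels), "world_from_camera" (4x4, takes a point from camera to world coordinates); the wrist camera has in their place "mount" (4x4, takes a point from camera to tool coordinates, whose origin is the TCP and whose axes are the tool frame's). Camera axes: x right, y up, looking along -z (the intrinsics and any distortion apply to the point x, -y, -z); pixel columns grow to the right and rows downward; lengths in m; the calibration is good to about 2 mm. The wrist camera is an equidistant fisheye: a pixel r from the principal point sees the ray r / f radians off the axis. A picture is of the moment at which its call begins: read the wrist's pose just before it.
- workorder.hand_in(): hands the job in, once; it reports no verdict.
The state is a dict: "time_s": time; "q": joint angles; "dq": joint speeds; "effort": joint torques, N m; "eef_pos": TCP position; "ee_rot": TCP orientation; "force": force on the tool from outside, world axes, zero at the start; "torque": the same for the moment, N m; "width": opening from 0.0 (shut) to 1.0 (fully open).
Only numpy, scipy, OpenCV 4.12 (cv2) and the standard library are available. Lean on these libraries where they do the work, as an engineer would, in place of code of your own. Each camera call takes 0.05 s, during which the arm holds its last target.

TASK

The two cartridges of the countertop water filter are stuck part way down their tubes. Take the wooden pusher off its sloping rest, stand it upright on its wide foot on the bare worktop and let go, then take it again from above by its knob end and push first one and then the other cartridge all the way down its tube until it bottoms out. Finish with the pusher standing upright on its foot on the worktop, and leave the pepper mill, salt shaker, mug and spice jar where they are.

Things in the scene. Friction and masses are not known exactly. Their poses are not given: they have to be found in the camera images.
- pusher_mid (a point): Pale wooden pusher, 170 mm long, loose, 0.16 kg; point half-way along its axis, 85 mm from each end (standing: 85 mm up); also its balance point. Own z axis runs from foot to knob. Flat foot 36 mm across, 13 mm thick, tapering into the shaft by 26 mm; shaft 24 mm thick up to 128 mm from the foot end; then a round knob, 32 mm across from 138 to 160 mm, ending at 170 mm.
- rest: Dark steel sloping rest, fixed; base 165 x 64 x 8 mm, origin under its centre; x axis points level from the pusher's foot to its knob. Holds the pusher knob up at 35 degrees above level, foot end centre 34 mm up. Toe plate under the foot; two V-notched supports 10 mm thick, 40 and 112 mm along the pusher from its foot end, up to 62 and 103 mm high; the shaft is free between them.
- filter: Countertop water filter, fixed: white base 84 x 144 x 20 mm, two upright clear tubes side by side along its y axis, a bridge between them, a small spout in front (-x). Origin under its centre. Tube centres at y = +33 and -33 mm, bore 46 mm (flaring to 54 mm in the top 10 mm), outer 52 mm (60 at the lip), mouth 150 mm up, bottom of the bore 20 mm up.
- left_mouth (a point): Centre of the mouth of the tube on the filter's +y side, 150 mm above the worktop.
- right_mouth (a point): Centre of the mouth of the tube on the filter's -y side, 150 mm above the worktop.
- cart_left (a joint): Depth (m) of the cartridge in the +y tube: white cylinder 41 mm across, 60 mm long, dark seal rings. At 0 its flat top is 15 mm below the mouth; grows as it is pushed down; 0.055 is bottomed out (top 70 mm below the mouth, 80 mm above the worktop). It stays where left. Its seals resist with about 8 N while it slides (plus 40 N per m/s), then it stops hard.
- cart_right (a joint): The same for the cartridge in the -y tube.
- pepper_mill: Turned wooden pepper mill, 58 mm across, 170 mm tall, loose, a bystander; origin at the centre of its underside.
- salt_shaker: Salt shaker, 44 mm across, 90 mm tall, loose, a bystander; origin at the centre of its underside.
- heart_mug: Mug with handle, 106 x 73 x 88 mm, loose, a bystander; origin under its centre.
- spice_jar: Spice jar, 45 mm across, 108 mm tall, loose, a bystander; origin at the centre of its underside.

How it is judged:
On the way, in this order (a step that is already met when the one before it is completed fails the run):
1. the pusher stands upright on the worktop on its foot, let go (angle between pusher_mid's own z axis and vertical below 0.1 rad and height (world z) of pusher_mid between 0.079 and 0.091 m and contact force between the fingers and pusher below 0.1 N and linear speed of pusher below 0.03 m/s), for 0.2 s.
2. one cartridge is bottomed out, with the held pusher pressing on it (value of joint any of cart_left, cart_right above 0.053 m and contact force between pusher and filter above 3 N and contact force between the fingers and pusher above 2 N), for 0.05 s.
3. both cartridges are bottomed out, with the held pusher pressing on the second (value of joint each of cart_left, cart_right above 0.053 m and contact force between pusher and filter above 3 N and contact force between the fingers and pusher above 2 N), for 0.05 s.
At the end, for the whole second after the job is handed in: Both cartridges within 2 mm of the bottom of their tubes, and the pusher standing at rest on its foot on the worktop, upright within 0.1 rad (value of joint each of cart_left, cart_right above 0.053 m and angle between pusher_mid's own z axis and vertical below 0.1 rad and height (world z) of pusher_mid between 0.079 and 0.091 m and linear speed of pusher below 0.03 m/s); the robot touches nothing.
It fails at once if the pepper mill, salt shaker, mug or spice jar is moved more than 30 mm (distance of any of pepper_mill, salt_shaker, heart_mug, spice_jar from where it was at the start of the episode above 0.03 m).
It also fails if it takes over 67 s, if anything falls off the work surface, if the arm or the gripper's body presses on something with over 40 N, if the wrist force passes 120 N, or if a joint passes its speed limit or range.

## Working session

There is one attempt and no reset: what is moved stays moved. The work goes in short steps, Python scripts to look and compute and a shell command to move; the robot and the scene stay as the last step left them, time stands still between calls to the robot, and variables do not carry over. Pictures are saved under pics/ and viewed, and the job is handed in when it is done.

```bash
ls; mkdir -p pics
cat > h.py <<'E'
import numpy as np, cv2
from workcell import manip, get_image
def save(name,fn):
    im=get_image(name); cv2.imwrite('pics/'+fn,cv2.cvtColor(im['pixels'],cv2.COLOR_RGB2BGR)); np.save('pics/'+fn[:-4]+'.npy',im,allow_pickle=True); return im
def load(fn): return np.load('pics/'+fn+'.npy',allow_pickle=True).item()
def pts(im):
    d=im['range_z']; v,u=np.mgrid[:d.shape[0],:d.shape[1]]
    X=(u-im['cx'])/im['fx']*d; Y=-(v-im['cy'])/im['fy']*d
    P=np.stack([X,Y,-d,np.ones_like(d)],-1)
    return P@np.array(im['world_from_camera']).T
E
python3 - <<'E'
from h import *
a=save('scene','s0.png'); b=save('side','d0.png'); 
for im in(a,b): print({k:(np.round(v,3).tolist()) for k,v in im.items() if k not in('pixels','range_z')})
print(manip.state(), manip.grasp_offset)
E
```

```text
pics
{'fx': 483.059, 'fy': 483.059, 'cx': 257.186, 'cy': 195.738, 'world_from_camera': [[-0.856, 0.278, -0.436, 0.106], [-0.517, -0.475, 0.712, 0.483], [-0.009, 0.835, 0.55, 0.681], [0.0, 0.0, 0.0, 1.0]]}
{'fx': 398.119, 'fy': 398.119, 'cx': 258.999, 'cy': 199.107, 'world_from_camera': [[-1.0, -0.001, -0.029, 0.549], [-0.021, -0.626, 0.779, 0.394], [-0.019, 0.779, 0.626, 0.659], [0.0, 0.0, 0.0, 1.0]]}
{'time_s': 0.1, 'q': array([-1.45432318e+00,  2.63450825e-01, -4.88569888e-02,  1.25937753e+00,
        7.83496519e-06,  1.41549343e+00]), 'dq': array([-0.00212951, -0.0012907 ,  0.00299103, -0.00094896, -0.00038757,
        0.00050598]), 'effort': array([ 3.24599416e-03, -6.38579249e+01,  3.85062432e+01,  9.95940180e-03,
        4.61645050e-05,  6.70715323e-06]), 'eef_pos': array([ 0.14090086, -0.50549847,  0.23089181]), 'ee_rot': array([[ 2.68442670e-01, -9.63295658e-01, -9.55309406e-05],
       [-9.63295263e-01, -2.68442647e-01,  8.83905570e-04],
       [-8.77106976e-04, -1.45253468e-04, -9.99999605e-01]]), 'force': array([0.16871749, 0.90729588, 0.48577053]), 'torque': array([-0.01564606, -0.06755008, -0.01758242]), 'width': 1.007634188013542} 0.0187
```

View pics/s0.png

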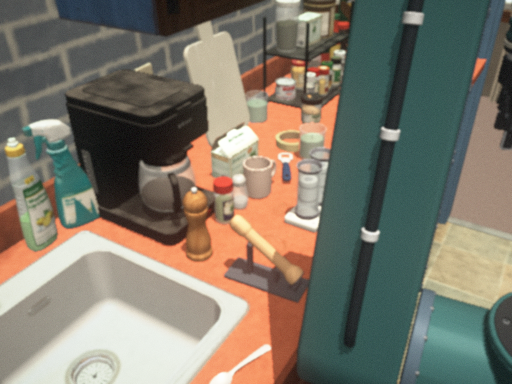

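View pics/d0.png

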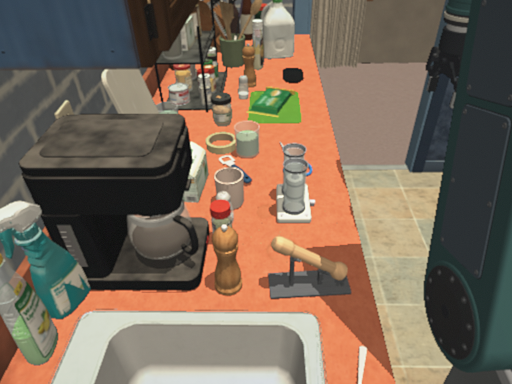

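Run:
```python
from h import *
for fn in('d0','s0'):
    im=load(fn); P=pts(im)[...,:3]; 
    L={'d0':[(342,272),(335,266),(320,262),(300,252),(285,245),(278,241),(271,298),(350,291),(291,262),(295,185),(296,168),(293,152),(312,218),(280,220),(228,280),(225,228),(222,215),(230,190),(330,330)],
     's0':[(240,225),(290,270),(245,280),(310,172),(310,188),(322,155),(198,240),(225,205),(240,190),(257,180)]}[fn]
    for u,v in L: print(fn,u,v,im['pixels'][v,u],P[v,u].round(3))
    c=cv2.resize(cv2.cvtColor(im['pixels'],cv2.COLOR_RGB2BGR)[130:310,180:380],None,fx=4,fy=3.3333,interpolation=cv2.INTER_CUBIC)
    cv2.imwrite('pics/c_%s.png'%fn,cv2.resize(cv2.cvtColor(im['pixels'],cv2.COLOR_RGB2BGR)[140:310,180:380],None,fx=3.5,fy=3.5,interpolation=cv2.INTER_CUBIC))
```

```text
d0 342 272 [182 143 103] [ 0.407 -0.135  0.047]
d0 335 266 [156 123  89] [ 0.421 -0.143  0.056]
d0 320 262 [192 151 107] [ 0.453 -0.135  0.077]
d0 300 252 [227 184 131] [ 0.493 -0.134  0.106]
d0 285 245 [233 193 135] [ 0.522 -0.129  0.13 ]
d0 278 241 [245 225 163] [ 0.535 -0.131  0.138]
d0 271 298 [96 68 60] [ 0.548 -0.103  0.005]
d0 350 291 [84 77 76] [ 0.388 -0.122  0.005]
d0 291 262 [48 52 53] [ 0.51  -0.132  0.08 ]
d0 295 185 [142 144 135] [ 0.493 -0.342  0.109]
d0 296 168 [152 154 145] [ 0.488 -0.391  0.123]
d0 293 152 [188 159 138] [ 0.493 -0.456  0.127]
d0 312 218 [236 135  90] [ 0.446 -0.352 -0.001]
d0 280 220 [162 159 143] [ 0.526 -0.331  0.011]
d0 228 280 [151 108  68] [ 0.633 -0.116  0.044]
d0 225 228 [199 194 179] [ 0.632 -0.135  0.167]
d0 222 215 [132  41  37] [ 0.654 -0.251  0.097]
d0 230 190 [153 133 116] [ 0.648 -0.377  0.068]
d0 330 330 [238 145  99] [ 0.438 -0.036 -0.001]
s0 240 225 [251 229 170] [ 0.519 -0.128  0.129]
s0 290 270 [206 158 111] [ 0.415 -0.139  0.054]
s0 245 280 [141 127 123] [ 0.501 -0.112  0.009]
s0 310 172 [140 129 120] [ 0.477 -0.343  0.149]
s0 310 188 [176 174 161] [ 0.476 -0.346  0.107]
s0 322 155 [196 188 173] [ 0.499 -0.454  0.132]
s0 198 240 [179 116  68] [ 0.621 -0.122  0.055]
s0 225 205 [169 145 113] [ 0.643 -0.254  0.058]
s0 240 190 [217 183 159] [ 0.648 -0.325  0.057]
s0 257 180 [192 161 140] [ 0.636 -0.382  0.059]
```

View pics/c_d0.png

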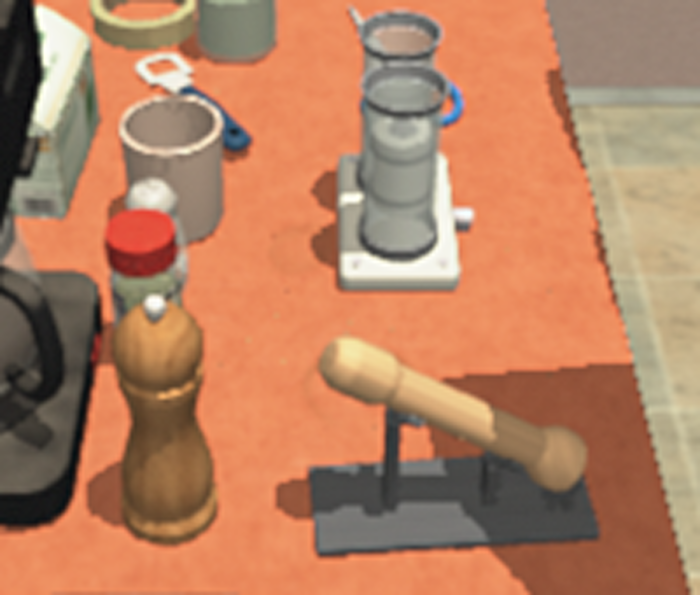

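View pics/c_s0.png

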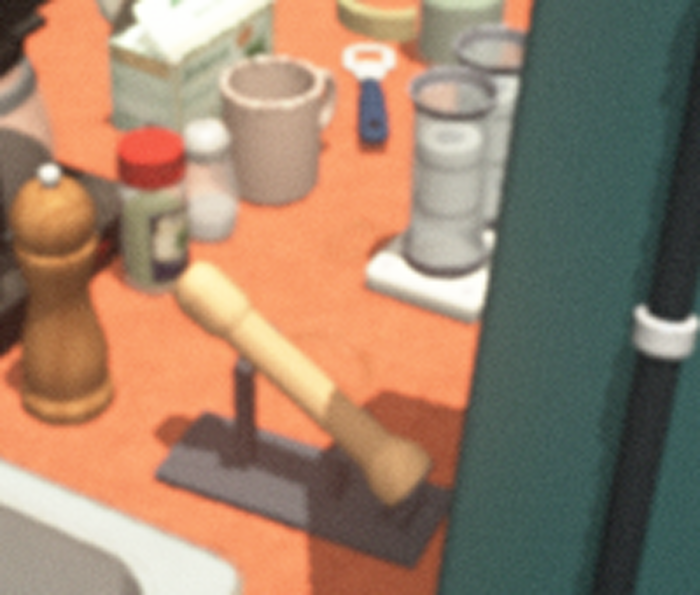

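```bash
cat >> h.py <<'E'
def ray(im,u,v,z):
    M=np.array(im['world_from_camera']); d=M[:3,:3]@np.array([(u-im['cx'])/im['fx'],-(v-im['cy'])/im['fy'],-1]); o=M[:3,3]
    return o+d*(z-o[2])/d[2]
E
python3 - <<'E'
from h import *
im=load('d0'); c=lambda x,y,z:ray(im,180+(x+.5)/3.5-.5,140+(y+.5)/3.5-.5,z)
for n,a in {'rest':[(311,468,.008),(317,545,.008),(597,530,.008),(585,457,.008)],'filt':[(340,275,.02),(458,272,.02),(448,158,.02),(340,158,.02)],'mouth':[(406,91,.15),(402,36,.15),(362,91,.15),(450,91,.15),(406,65,.15),(406,117,.15)]}.items():
    for p in a: print(n,c(*p).round(4))
im=load('s0'); c=lambda x,y,z:ray(im,180+(x+.5)/3.5-.5,140+(y+.5)/3.5-.5,z)
for p in [(454,93,.15),(414,93,.15),(495,93,.15),(454,68,.15),(454,118,.15),(208,414,.008),(160,476,.008),(415,563,.008)]: print('s',c(*p).round(4))
for fn in('d0','s0'):
    im=load(fn);P=pts(im)[...,:3]
    hsv=cv2.cvtColor(im['pixels'],cv2.COLOR_RGB2HSV)
    m=(hsv[...,0]>10)&(hsv[...,0]<26)&(hsv[...,1]>60)&(P[...,0]>.37)&(P[...,0]<.57)&(P[...,1]<-.09)&(P[...,1]>-.19)&(P[...,2]>.03)&(P[...,2]<.18)
    print(fn,m.sum())
    q=P[m]; cc=q.mean(0); w=np.linalg.svd(q-cc)[2] if 0 else np.linalg.eigh(np.cov(q.T))[1][:,-1]
    w*=np.sign(w[0]); s=(q-cc)@w
    print(cc.round(4),w.round(4),np.degrees(np.arcsin(w[2])),np.percentile(s,[0,1,99,100]).round(3), 'ends',(cc+w*s.min()).round(3),(cc+w*s.max()).round(3))
    # image-centre ray/ yaw: by slices
    cam=np.array(im['world_from_camera'])[:3,3]
    for lo in np.arange(-.08,.09,.02):
        k=(s>lo)&(s<lo+.02)
        if k.sum()>5: print(round(lo,2),q[k].mean(0).round(4),q[k].min(0).round(3),q[k].max(0).round(3))
E
```

```text
rest [ 0.5536 -0.1648  0.008 ]
rest [ 0.55   -0.1076  0.008 ]
rest [ 0.3886 -0.1193  0.008 ]
rest [ 0.3873 -0.1743  0.008 ]
filt [ 0.534  -0.3273  0.02  ]
filt [ 0.4526 -0.3304  0.02  ]
filt [ 0.4498 -0.4619  0.02  ]
filt [ 0.5322 -0.4622  0.02  ]
mouth [ 0.4919 -0.3606  0.15  ]
mouth [ 0.4912 -0.428   0.15  ]
mouth [ 0.5204 -0.3608  0.15  ]
mouth [ 0.4634 -0.3604  0.15  ]
mouth [ 0.4903 -0.3915  0.15  ]
mouth [ 0.4933 -0.3313  0.15  ]
s [ 0.4886 -0.3629  0.15  ]
s [ 0.5102 -0.3503  0.15  ]
s [ 0.4664 -0.3758  0.15  ]
s [ 0.5028 -0.3919  0.15  ]
s [ 0.4751 -0.3353  0.15  ]
s [ 0.5483 -0.1636  0.008 ]
s [ 0.5426 -0.1037  0.008 ]
s [ 0.3844 -0.1174  0.008 ]
d0 1052
[ 0.4743 -0.1347  0.0892] [0.8191 0.0575 0.5707] 34.79845647823461 [-0.091 -0.087  0.081  0.082] ends [ 0.4   -0.14   0.038] [ 0.542 -0.13   0.136]
-0.08 [ 0.4165 -0.1387  0.049 ] [ 0.404 -0.159  0.03 ] [ 0.43  -0.128  0.058]
-0.06 [ 0.4342 -0.1385  0.0603] [ 0.425 -0.151  0.048] [ 0.446 -0.132  0.07 ]
-0.04 [ 0.4503 -0.1372  0.0713] [ 0.44  -0.15   0.058] [ 0.464 -0.131  0.082]
-0.02 [ 0.4665 -0.1359  0.0826] [ 0.457 -0.151
[... 567 characters left out ...]
138]
-0.08 [ 0.4077 -0.1392  0.0488] [ 0.396 -0.158  0.031] [ 0.423 -0.129  0.059]
-0.06 [ 0.426  -0.14    0.0577] [ 0.415 -0.157  0.042] [ 0.442 -0.128  0.069]
-0.04 [ 0.4421 -0.1388  0.0696] [ 0.432 -0.153  0.057] [ 0.456 -0.131  0.079]
-0.02 [ 0.4584 -0.1379  0.0813] [ 0.448 -0.153  0.067] [ 0.471 -0.128  0.092]
0.0 [ 0.4747 -0.1361  0.0924] [ 0.465 -0.15   0.078] [ 0.489 -0.128  0.103]
0.02 [ 0.4912 -0.1353  0.1035] [ 0.481 -0.161  0.088] [ 0.504 -0.124  0.114]
0.04 [ 0.5073 -0.1329  0.1169] [ 0.496 -0.152  0.103] [ 0.522 -0.123  0.129]
0.06 [ 0.5222 -0.1307  0.1285] [ 0.512 -0.15   0.114] [ 0.537 -0.121  0.14 ]
0.08 [ 0.5351 -0.1311  0.1345] [ 0.529 -0.146  0.124] [ 0.544 -0.123  0.141]
```

```bash
python3 -m crank '[100,0.05,0.06,0.05,-4, 100,0.09,0.1,0.05,-8, 100,0.386,0.369,0.05,-11.5, 100,0.386,0.369,0.05,-11.5, 100,0.386,0.369,0.05,-11.5, 100,0.386,0.369,0.05,-11.5, 100,0.386,0.369,0.05,-11.5, 100,0.386,0.369,0.05,-11.5]' 20
```

```text
time_s: 0.9
eef_pos: [0.4223, -0.2323, 0.2774]
ee_rot: [[0.071, -0.997, 0.0], [-0.997, -0.071, 0.001], [-0.001, -0.0, -1.0]]
force: [0.5, -0.9, -0.1]
width: 0.999
```

```bash
python3 -m crank '[100,0.1,0.095,-0.02,0, 100,0.1,0.095,-0.02,0, 100,0.1,0.095,-0.02,0, 100,0.1,0.095,-0.02,0,100,0.1,0.095,-0.02,0,100,0.1,0.095,-0.02,0]'
python3 - <<'E'
from h import *
s=manip.state(); im=save('wrist','w0.png'); np.save('pics/w0_s.npy',s,allow_pickle=True)
print({k:(np.round(v,3).tolist()) for k,v in im.items() if k not in('pixels','range_z')}, s['eef_pos'])
E
```

```text
time_s: 1.5
eef_pos: [0.5218, -0.1379, 0.2574]
ee_rot: [[0.07, -0.998, -0.0], [-0.998, -0.07, 0.001], [-0.001, 0.0, -1.0]]
force: [-0.1, -0.7, -0.2]
width: 1.002
{'fx': 297.319, 'fy': 297.319, 'cx': 254.943, 'cy': 192.913, 'mount': [[1.0, 0.002, 0.0, 0.0], [0.002, -0.96, -0.279, -0.071], [-0.0, 0.279, -0.96, -0.144], [0.0, 0.0, 0.0, 1.0]]} [ 0.52180937 -0.13786524  0.25740791]
```

View pics/w0.png

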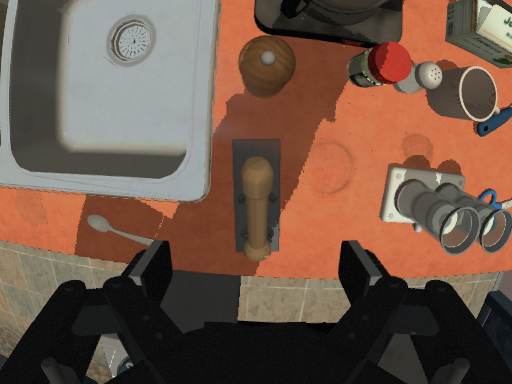

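```bash
cat >> h.py <<'E'
def wray(im,s,u,v,z):
    x=u-im['cx'];y=v-im['cy'];r=np.hypot(x,y);t=r/im['fx']
    d=np.array([np.sin(t)*x/r,-np.sin(t)*y/r,-np.cos(t)]) 
    M=np.array(im['mount']);R=np.array(s['ee_rot']); o=R@M[:3,3]+s['eef_pos']; d=R@M[:3,:3]@d
    return o+d*(z-o[2])/d[2]
E
python3 - <<'E'
from h import *
im=load('w0'); s=np.load('pics/w0_s.npy',allow_pickle=True).item()
a=im['pixels']; hsv=cv2.cvtColor(a,cv2.COLOR_RGB2HSV)
c=a[125:275,215:300]; cv2.imwrite('pics/cw0.png',cv2.resize(cv2.cvtColor(c,cv2.COLOR_RGB2BGR),None,fx=4,fy=4))
for v in range(150,264,6):
    m=(hsv[v,230:285,0]>8)&(hsv[v,230:285,0]<25)&(hsv[v,230:285,2]>75)&(hsv[v,230:285,1]>60)
    k=np.flatnonzero(m)+230
    if len(k): print(v,k.min(),k.max(),wray(im,s,(k.min()+k.max())/2,v,.119).round(3), im['range_z'][v,257].round(3))
for u,v in [(234,139),(280,139),(279,250),(236,250)]: print(wray(im,s,u,v,.008).round(4))
print('mouths',[wray(im,s,u,v,.15).round(4) for u,v in [(461,229),(493,229)]])
E
```

```text
150 282 284 [ 0.555 -0.162  0.119] 0.391
156 230 284 [ 0.548 -0.138  0.119] 0.279
162 230 284 [ 0.542 -0.138  0.119] 0.274
168 230 284 [ 0.536 -0.139  0.119] 0.268
174 231 283 [ 0.53  -0.139  0.119] 0.265
180 230 284 [ 0.524 -0.14   0.119] 0.268
186 230 283 [ 0.518 -0.14   0.119] 0.274
192 230 283 [ 0.512 -0.14   0.119] 0.281
198 231 281 [ 0.506 -0.14   0.119] 0.289
204 230 284 [ 0.499 -0.141  0.119] 0.302
210 230 284 [ 0.493 -0.142  0.119] 0.311
216 231 284 [ 0.487 -0.143  0.119] 0.32
222 230 284 [ 0.48  -0.143  0.119] 0.328
228 232 284 [ 0.473 -0.144  0.119] 0.337
234 231 265 [ 0.466 -0.134  0.119] 0.349
240 230 284 [ 0.46  -0.144  0.119] 0.358
246 230 284 [ 0.453 -0.145  0.119] 0.372
252 230 282 [ 0.445 -0.144  0.119] 0.379
258 230 284 [ 0.438 -0.146  0.119] 0.387
[ 0.5507 -0.1079  0.008 ]
[ 0.5549 -0.1687  0.008 ]
[ 0.3931 -0.1823  0.008 ]
[ 0.3888 -0.1188  0.008 ]
mouths [array([ 0.494 , -0.3683,  0.15  ]), array([ 0.4946, -0.4246,  0.15  ])]
```

View pics/cw0.png

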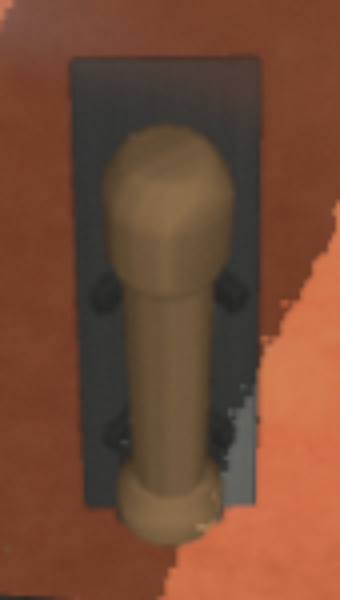

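```bash
python3 -m crank '[100,0.004,-0.001,-0.05,0, 100,0.004,-0.001,-0.09,0, 100,0.004,-0.001,-0.13,0, 100,0.004,-0.001,-0.158,0, 100,0.004,-0.001,-0.158,0, 100,0.004,-0.001,-0.158,0]'
python3 - <<'E'
from h import *
save('side','d1.png'); save('wrist','w1.png')
cv2.imwrite('pics/m1.png',np.hstack([cv2.resize(cv2.imread('pics/d1.png')[150:320,170:370],(400,340)),cv2.resize(cv2.imread('pics/w1.png'),(400,300))[:, :]if 0 else cv2.resize(cv2.imread('pics/w1.png'),(400,340))]))
E
```

```text
time_s: 2.15
eef_pos: [0.5256, -0.1399, 0.1006]
ee_rot: [[0.069, -0.998, 0.0], [-0.998, -0.069, 0.001], [-0.001, -0.0, -1.0]]
force: [0.5, -0.1, 0.7]
width: 0.999
```

View pics/m1.png

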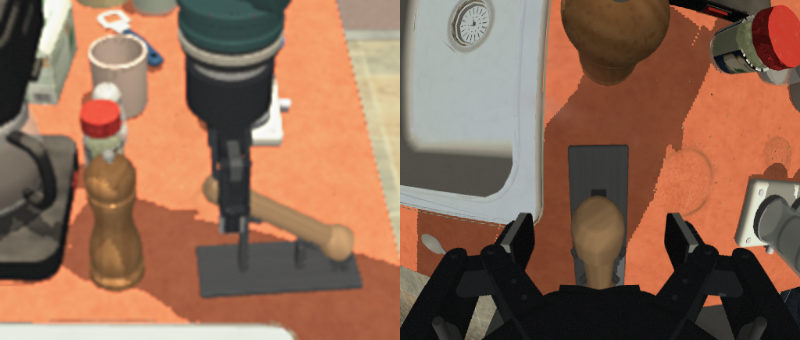

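```bash
python3 -m crank '[100,0.006,0.001,0.002,0, 100,0.006,0.001,0.002,0, 35,0.006,0.001,0.002,0, 30,0.006,0.001,0.002,0, 20,0.006,0.001,0.002,0, 20,0.006,0.001,0.002,0, 20,0.006,0.001,0.002,0, 20,0.006,0.001,0.002,0]' 25
python3 - <<'E'
from h import *
save('side','d2.png'); save('wrist','w2.png')
cv2.imwrite('pics/m2.png',np.hstack([cv2.resize(cv2.imread('pics/d2.png')[150:320,170:370],(400,340)),cv2.resize(cv2.imread('pics/w2.png'),(400,340))]))
print(manip.state()['width'])
E
```

```text
time_s: 3.05
eef_pos: [0.5325, -0.1386, 0.1036]
ee_rot: [[0.069, -0.998, 0.003], [-0.998, -0.069, 0.0], [-0.0, -0.003, -1.0]]
force: [-0.1, 4.3, 4.0]
width: 0.362
0.3665494057371889
```

View pics/m2.png

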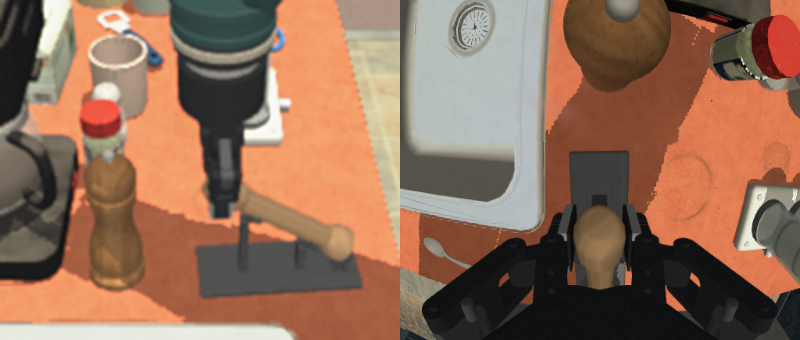

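```bash
python3 -m crank '[20,0,0,0.015,0, 20,-0.005,0,0.03,0, 20,-0.005,0,0.05,0, 20,-0.005,0,0.08,0, 20,-0.005,0,0.11,0, 20,-0.005,0,0.11,0]' 20
python3 - <<'E'
from h import *
save('side','d3.png'); save('wrist','w3.png')
cv2.imwrite('pics/m3.png',np.hstack([cv2.resize(cv2.imread('pics/d3.png')[150:320,170:370],(400,340)),cv2.resize(cv2.imread('pics/w3.png'),(400,340))]))
E
```

```text
time_s: 3.75
eef_pos: [0.5288, -0.1395, 0.2168]
ee_rot: [[0.069, -0.998, 0.007], [-0.998, -0.069, -0.002], [0.003, -0.007, -1.0]]
force: [1.8, -0.1, -2.3]
width: 0.363
```

View pics/m3.png

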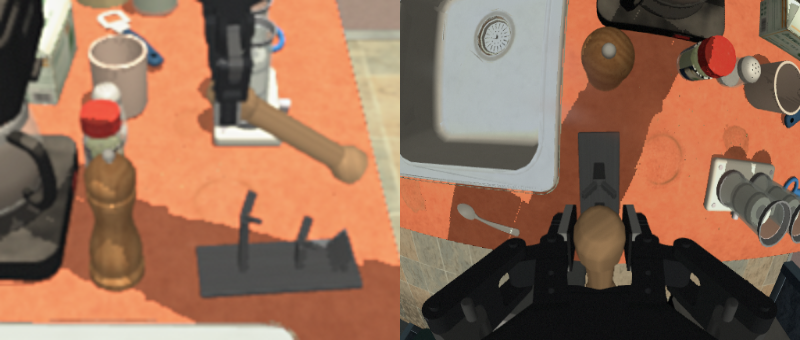

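```bash
python3 -m crank '[20,-0.01,0,0.0,8, 20,-0.02,0,0,16, 20,-0.03,0,0,24, 20,-0.037,0,0,32, 20,-0.037,0,0,40, 20,-0.037,0,0,48, 20,-0.037,0,0,56, 20,-0.037,0,0,64]' 30
python3 -c "
from workcell import manip;print(manip.state()['q'].round(2))"
```

```text
time_s: 4.65
eef_pos: [0.49, -0.1388, 0.2119]
ee_rot: [[0.929, -0.37, -0.0], [-0.37, -0.929, 0.003], [-0.002, -0.003, -1.0]]
force: [-0.3, 1.0, -1.8]
width: 0.362
[-0.44  0.24 -0.13  1.2   0.    1.51]
```

```bash
python3 -m crank '[20,0,0,0,8, 20,0,0,0,16, 20,0.0015,0,0,21.7, 20,0.0015,-0.02,-0.02,21.7, 20,0.0015,-0.02,-0.04,21.7, 20,0.0015,-0.02,-0.045,21.7,20,0.0015,-0.02,-0.045,21.7]' 30
python3 - <<'E'
from h import *
save('side','d4.png'); save('scene','s4.png'); save('wrist','w4.png')
cv2.imwrite('pics/m4.png',np.hstack([cv2.resize(cv2.imread('pics/d4.png')[110:310,200:360],(400,500)),cv2.resize(cv2.imread('pics/s4.png')[110:310,200:360],(400,500))]))
E
```

```text
time_s: 5.35
eef_pos: [0.4907, -0.1584, 0.1658]
ee_rot: [[1.0, -0.0, -0.004], [-0.0, -1.0, 0.004], [-0.004, -0.004, -1.0]]
force: [-0.8, 0.0, -0.8]
width: 0.363
```

View pics/m4.png

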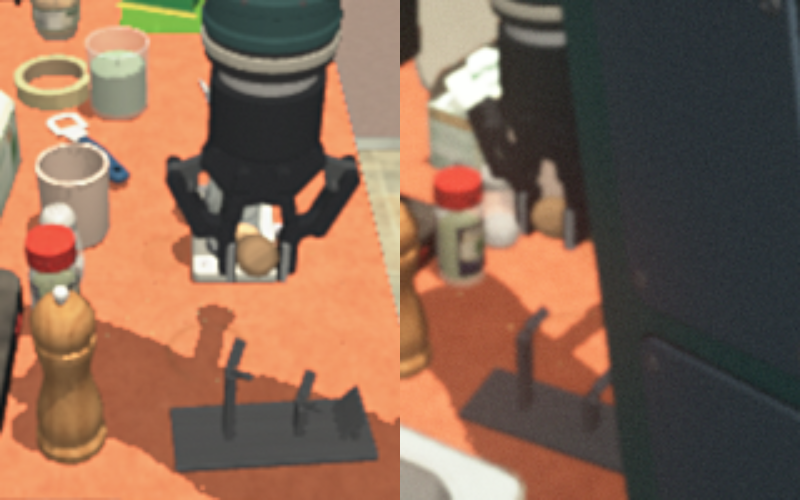

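View pics/w4.png

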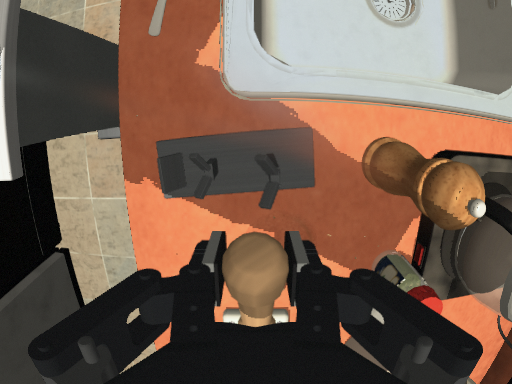

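```bash
python3 -m crank '[20,0,0,-0.01,0, 20,0,-0.01,-0.018,0, 20,0,-0.02,-0.018,0, 20,0,-0.03,-0.018,0, 20,0,-0.034,-0.018,0, 20,0,-0.038,-0.018,0,20,0,-0.038,-0.018,0]' 30
```

```text
time_s: 6.2
eef_pos: [0.4918, -0.1973, 0.1496]
ee_rot: [[1.0, -0.001, -0.001], [-0.001, -1.0, 0.002], [-0.001, -0.002, -1.0]]
force: [0.6, -0.8, -0.9]
width: 0.361
```

```bash
python3 -m crank '[20,0,-0.003,0,0, 20,0,-0.006,0,0, 20,0,-0.006,0,0]' 20;  python3 -m crank '[20,0,-0.003,0,0, 20,0,-0.006,0,0, 20,0,-0.006,0,0]' 20
```

```text
time_s: 6.5
eef_pos: [0.4919, -0.2035, 0.1497]
ee_rot: [[1.0, -0.001, -0.001], [-0.001, -1.0, 0.002], [-0.001, -0.002, -1.0]]
force: [0.4, 0.4, -2.3]
width: 0.361
time_s: 6.8
eef_pos: [0.4919, -0.2094, 0.1497]
ee_rot: [[1.0, -0.0, -0.0], [-0.0, -1.0, 0.003], [-0.0, -0.003, -1.0]]
force: [0.0, 1.6, -1.4]
width: 0.361
```

```bash
python3 -m crank '[20,0,-0.007,0.006,0, 20,0,-0.013,0.014,0, 20,0,-0.019,0.022,0, 20,0,-0.019,0.022,0]' 20;python3 - <<'E'
from h import *
save('wrist','w5.png');save('scene','s5.png');save('side','d5.png')
cv2.imwrite('pics/m5.png',np.hstack([cv2.resize(cv2.imread('pics/d5.png')[110:270,200:360],(300,300)),cv2.resize(cv2.imread('pics/w5.png'),(400,300))]))
E
```

```text
time_s: 7.2
eef_pos: [0.4923, -0.2293, 0.1727]
ee_rot: [[1.0, -0.001, 0.001], [-0.001, -1.0, 0.002], [0.001, -0.002, -1.0]]
force: [0.2, 3.4, -0.6]
width: 0.362
```

View pics/m5.png

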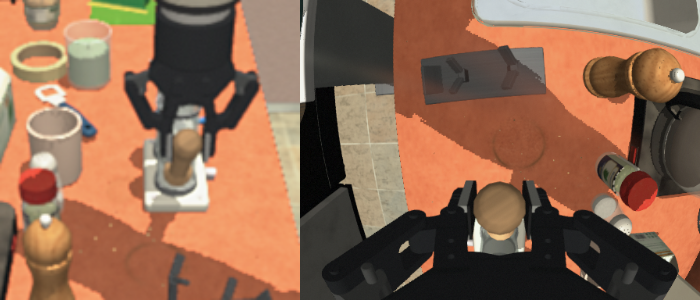

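```bash
python3 -m crank '[20,0,-0.009,0.01,0, 20,0,-0.018,0.019,0, 20,0,-0.028,0.027,0, 20,0,-0.038,0.034,0, 20,0,-0.05,0.041,0,20,0,-0.06,0.046,0,20,0,-0.06,0.046,0]' 20;python3 - <<'E'
from h import *
save('wrist','w6.png');save('scene','s6.png');save('side','d6.png')
cv2.imwrite('pics/m6.png',np.hstack([cv2.resize(cv2.imread('pics/d6.png')[110:270,200:360],(300,300)),cv2.resize(cv2.imread('pics/w6.png'),(400,300))]))
E
```

```text
time_s: 8.05
eef_pos: [0.4921, -0.2899, 0.2181]
ee_rot: [[1.0, -0.002, 0.0], [-0.002, -1.0, 0.002], [0.0, -0.002, -1.0]]
force: [0.3, 1.0, -0.7]
width: 0.365
```

View pics/m6.png

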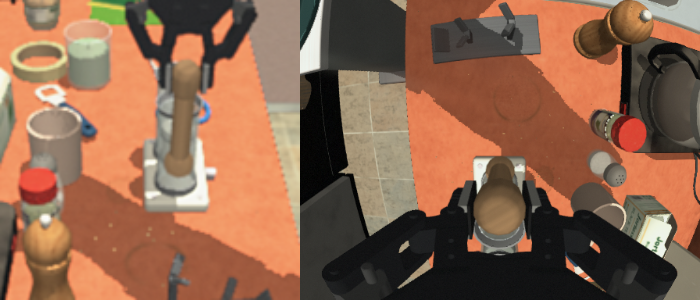

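```bash
cat >> h.py <<'E'
def axis(fn,box):
    im=load(fn);P=pts(im)[...,:3];hsv=cv2.cvtColor(im['pixels'],cv2.COLOR_RGB2HSV)
    (x0,x1),(y0,y1),(z0,z1)=box
    m=(hsv[...,0]>8)&(hsv[...,0]<28)&(hsv[...,1]>70)&(P[...,0]>x0)&(P[...,0]<x1)&(P[...,1]>y0)&(P[...,1]<y1)&(P[...,2]>z0)&(P[...,2]<z1)
    m=cv2.morphologyEx(m.astype(np.uint8),cv2.MORPH_OPEN,np.ones((3,3)))>0
    q=P[m]; print(fn,m.sum(),q.min(0).round(3),q.max(0).round(3))
    for z in np.arange(z0,z1,.02):
        k=(q[:,2]>z)&(q[:,2]<z+.02)
        if k.sum()>8: print(round(z,2),k.sum(),np.median(q[k],0).round(4),np.percentile(q[k][:,0],[3,97]).round(4),'ymax',np.percentile(q[k][:,1],95).round(4))
E
python3 -c "
from h import *
axis('d6',((.45,.53),(-.345,-.24),(.04,.27)))"
```

```text
d6 739 [ 0.477 -0.324  0.083] [ 0.51  -0.272  0.252]
0.08 75 [ 0.4939 -0.3057  0.0941] [0.4776 0.5095] ymax -0.3024
0.1 88 [ 0.4957 -0.3071  0.1065] [0.4803 0.5083] ymax -0.3029
0.12 60 [ 0.4939 -0.3023  0.13  ] [0.484  0.5041] ymax -0.2985
0.14 62 [ 0.4944 -0.2974  0.1497] [0.4834 0.5031] ymax -0.294
0.16 69 [ 0.4937 -0.293   0.1702] [0.4829 0.5035] ymax -0.2897
0.18 69 [ 0.494  -0.2891  0.1896] [0.4837 0.5027] ymax -0.2857
0.2 65 [ 0.4938 -0.2831  0.2098] [0.4819 0.5035] ymax -0.2771
0.22 115 [ 0.4927 -0.2766  0.2303] [0.4781 0.5063] ymax -0.2731
0.24 136 [ 0.4931 -0.281   0.2475] [0.478  0.5064] ymax -0.2734
```

```bash
python3 -m crank '[20,0,-0.01,0.003,0, 20,0,-0.02,0.005,0, 20,0,-0.028,0.006,0, 20,0,-0.032,0.006,0, 20,0,-0.032,0.006,0]' 20;python3 - <<'E'
from h import *
save('side','d7.png')
axis('d7',((.45,.53),(-.355,-.24),(.04,.27)))
E
```

```text
time_s: 8.7
eef_pos: [0.4918, -0.3209, 0.2232]
ee_rot: [[1.0, -0.001, -0.001], [-0.001, -1.0, 0.003], [-0.001, -0.003, -1.0]]
force: [0.1, 1.5, -1.1]
width: 0.359
d7 846 [ 0.475 -0.353  0.08 ] [ 0.51  -0.302  0.258]
0.08 58 [ 0.4928 -0.3065  0.0948] [0.4776 0.5093] ymax -0.3028
0.1 111 [ 0.4943 -0.3107  0.1074] [0.4803 0.5074] ymax -0.3046
0.12 75 [ 0.4948 -0.3112  0.1306] [0.4835 0.5037] ymax -0.3084
0.14 74 [ 0.4938 -0.3112  0.1508] [0.4826 0.5024] ymax -0.3084
0.16 72 [ 0.4934 -0.3113  0.1706] [0.4833 0.5029] ymax -0.3081
0.18 87 [ 0.4934 -0.3115  0.1899] [0.4821 0.5035] ymax -0.3087
0.2 81 [ 0.4939 -0.3114  0.2095] [0.4831 0.504 ] ymax -0.3085
0.22 114 [ 0.4931 -0.3087  0.2311] [0.4781 0.5069] ymax -0.3053
0.24 173 [ 0.4933 -0.3124  0.2511] [0.4777 0.5071] ymax -0.3063
```

```bash
python3 -m crank '[20,0,0.02,0.0,0, 20,0,0.045,0,0, 20,0,0.07,0,0, 20,0,0.07,-0.04,0, 20,0,0.07,-0.065,0,20,0,0.07,-0.075,0,20,0,0.07,-0.075,0]' 25;python3 - <<'E'
from h import *
save('side','d8.png')
axis('d8',((.45,.53),(-.29,-.2),(.003,.27)))
E
```

```text
time_s: 9.45
eef_pos: [0.4912, -0.2495, 0.1476]
ee_rot: [[1.0, -0.001, -0.002], [-0.001, -1.0, 0.004], [-0.002, -0.004, -1.0]]
force: [-0.5, -0.2, -1.0]
width: 0.359
d8 782 [ 0.476 -0.261  0.011] [ 0.51  -0.232  0.182]
0.0 42 [ 0.4902 -0.2395  0.0184] [0.4765 0.5097] ymax -0.2358
0.02 120 [ 0.4948 -0.2423  0.0304] [0.4784 0.5086] ymax -0.2361
0.04 70 [ 0.4934 -0.2422  0.0536] [0.4818 0.5041] ymax -0.2394
0.06 68 [ 0.4944 -0.2421  0.0728] [0.4829 0.5046] ymax -0.2394
0.08 69 [ 0.493  -0.2415  0.0922] [0.4823 0.503 ] ymax -0.2386
0.1 70 [ 0.4933 -0.241   0.113 ] [0.4827 0.502 ] ymax -0.2384
0.12 71 [ 0.4926 -0.2405  0.1328] [0.4816 0.5026] ymax -0.2379
0.14 94 [ 0.4925 -0.2371  0.155 ] [0.4785 0.5055] ymax -0.234
0.16 178 [ 0.4924 -0.2406  0.1755] [0.4776 0.5059] ymax -0.2346
```

```bash
python3 -m crank '[20,0,0,-0.005,0, 20,0,0,-0.009,0, 20,0,0,-0.011,0,20,0,0,-0.011,0]' 25; python3 -m crank '[20,0,0,-0.002,0, 20,0,0,-0.002,0]' 25
```

```text
time_s: 9.9
eef_pos: [0.4918, -0.2501, 0.1377]
ee_rot: [[1.0, -0.001, -0.001], [-0.001, -1.0, 0.003], [-0.001, -0.003, -1.0]]
force: [0.0, -0.8, -1.0]
width: 0.361
time_s: 10.1
eef_pos: [0.492, -0.2504, 0.136]
ee_rot: [[1.0, -0.001, -0.0], [-0.001, -1.0, 0.002], [-0.0, -0.002, -1.0]]
force: [0.3, -0.6, 2.4]
width: 0.358
```

```bash
python3 -m crank '[20,0,0,-0.002,0, 20,0,0,-0.002,0]' 25
```

```text
time_s: 10.3
eef_pos: [0.4929, -0.2514, 0.1356]
ee_rot: [[1.0, -0.001, 0.002], [-0.001, -1.0, -0.0], [0.002, 0.0, -1.0]]
force: [-2.4, -0.1, 19.3]
width: 0.359
```

```bash
python3 -m crank '[20,0,0,0.0005,0, 45,0,0,0.0005,0, 55,0,0,0.0005,0, 65,0,0,0.0005,0,65,0,0,0.0005,0,65,0,0,0.0005,0,65,0,0,0.0005,0,65,0,0,0.0005,0]'
python3 - <<'E'
from h import *
save('side','d9.png');save('wrist','w9.png')
axis('d9',((.45,.53),(-.29,-.2),(.003,.27)))
cv2.imwrite('pics/m9.png',np.hstack([cv2.resize(cv2.imread('pics/d9.png')[110:270,200:360],(300,300)),cv2.resize(cv2.imread('pics/w9.png'),(400,300))]))
E
```

```text
time_s: 11.1
eef_pos: [0.4928, -0.2514, 0.1361]
ee_rot: [[1.0, -0.001, 0.002], [-0.001, -1.0, -0.0], [0.002, 0.0, -1.0]]
force: [-0.4, -0.3, 0.1]
width: 0.646
d9 715 [ 0.48  -0.264  0.003] [ 0.512 -0.235  0.17 ]
0.0 93 [ 0.5008 -0.2447  0.0164] [0.48   0.5117] ymax -0.2403
0.02 69 [ 0.4967 -0.2459  0.0326] [0.4853 0.5072] ymax -0.2425
0.04 64 [ 0.4954 -0.2453  0.0526] [0.4842 0.5063] ymax -0.2428
0.06 72 [ 0.496  -0.2447  0.0724] [0.4849 0.5065] ymax -0.2424
0.08 65 [ 0.4967 -0.2442  0.0923] [0.4858 0.5053] ymax -0.242
0.1 74 [ 0.4956 -0.2445  0.1121] [0.4847 0.5057] ymax -0.2423
0.12 66 [ 0.4949 -0.2417  0.1339] [0.4845 0.5069] ymax -0.239
0.14 116 [ 0.4972 -0.241   0.154 ] [0.4828 0.5093] ymax -0.2377
0.16 96 [ 0.4957 -0.2489  0.1678] [0.4848 0.5074] ymax -0.2417
```

View pics/m9.png

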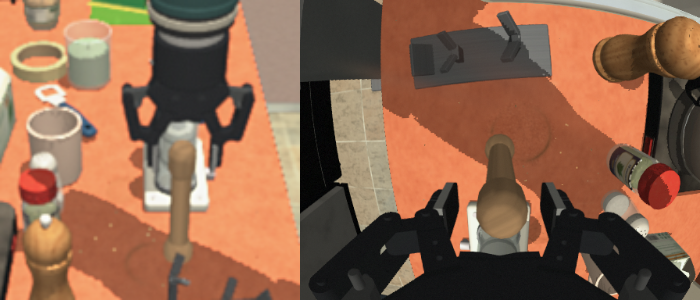

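```bash
python3 -m crank '[65,0.0005,-0.001,-0.004,0, 65,0.0005,-0.001,-0.008,0, 65,0.0005,-0.001,-0.008,0, 20,0.0005,-0.001,-0.008,0,20,0.0005,-0.001,-0.008,0,20,0.0005,-0.001,-0.008,0,20,0.0005,-0.001,-0.008,0,20,0.0005,-0.001,-0.008,0]' 70; python3 -m crank '[20,0,0,0.03,0,20,0,0,0.08,0,20,0,0,0.13,0,20,0,-0.005,0.175,0,20,0,-0.05,0.175,0,20,0,-0.06,0.175,0,20,0,-0.06,0.175,0]' 70
python3 - <<'E'
from h import *
s=manip.state();np.save('pics/w10_s.npy',s,allow_pickle=True)
save('wrist','w10.png');save('side','d10.png')
axis('d10',((.45,.53),(-.35,-.25),(.13,.35)))
cv2.imwrite('pics/m10.png',np.hstack([cv2.resize(cv2.imread('pics/d10.png')[110:270,200:360],(300,300)),cv2.resize(cv2.imread('pics/w10.png'),(400,300))]))
E
```

```text
time_s: 12.0
eef_pos: [0.4935, -0.2525, 0.1284]
ee_rot: [[1.0, -0.001, 0.003], [-0.001, -1.0, -0.0], [0.003, 0.0, -1.0]]
force: [-0.7, 1.2, 5.2]
width: 0.354
time_s: 12.7
eef_pos: [0.4932, -0.3138, 0.3023]
ee_rot: [[1.0, -0.003, 0.002], [-0.003, -1.0, 0.0], [0.002, -0.0, -1.0]]
force: [-0.1, 0.8, -1.8]
width: 0.353
d10 1042 [ 0.477 -0.325  0.174] [ 0.51  -0.297  0.345]
0.17 109 [ 0.4935 -0.3014  0.1834] [0.478  0.5099] ymax -0.2983
0.19 110 [ 0.4942 -0.3059  0.1978] [0.4826 0.5059] ymax -0.3016
0.21 94 [ 0.4947 -0.3069  0.2201] [0.4838 0.5062] ymax -0.3039
0.23 93 [ 0.4953 -0.3075  0.2403] [0.4841 0.5052] ymax -0.3048
0.25 108 [ 0.4959 -0.3075  0.2602] [0.4837 0.5058] ymax -0.3047
0.27 108 [ 0.495  -0.308   0.2802] [0.4844 0.5058] ymax -0.3047
0.29 101 [ 0.4939 -0.3073  0.2999] [0.4833 0.5049] ymax -0.3036
0.31 154 [ 0.4948 -0.3048  0.3201] [0.4795 0.5079] ymax -0.3014
0.33 165 [ 0.4938 -0.309   0.3375] [0.4793 0.5081] ymax -0.3028
```

View pics/m10.png

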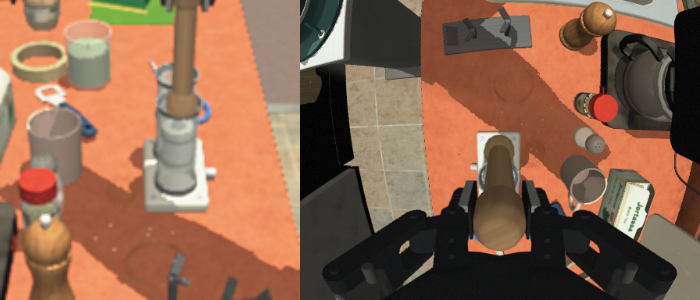

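```bash
python3 - <<'E'
from h import *
from scipy.optimize import least_squares
for fn in('d0','d9','s0'):
    im=load(fn);P=pts(im)[...,:3]
    for y0,y1 in((-.405,-.32),(-.475,-.385)):
        m=(P[...,2]>.143)&(P[...,2]<.158)&(P[...,0]>.44)&(P[...,0]<.55)&(P[...,1]>y0)&(P[...,1]<y1)
        q=P[m]
        if len(q)<15: print(fn,'few',len(q));continue
        r=least_squares(lambda p:np.hypot(q[:,0]-p[0],q[:,1]-p[1])-.0285,[.49,(y0+y1)/2],loss='soft_l1',f_scale=.002)
        print(fn,len(q),r.x.round(4),np.abs(r.fun).mean().round(4),q.min(0).round(3),q.max(0).round(3))
E
python3 -c "
import cv2;a=cv2.imread('pics/d0.png')[135:225,255:325];cv2.imwrite('pics/f0.png',cv2.resize(a,None,fx=6.5,fy=6.5,interpolation=cv2.INTER_CUBIC))"
```

```text
d0 148 [ 0.4934 -0.3666] 0.0018 [ 0.465 -0.404  0.143] [ 0.523 -0.338  0.151]
d0 194 [ 0.4936 -0.4297] 0.0054 [ 0.465 -0.464  0.143] [ 0.521 -0.385  0.151]
d9 few 0
d9 few 0
s0 181 [ 0.4902 -0.3677] 0.0019 [ 0.461 -0.405  0.143] [ 0.519 -0.339  0.152]
s0 193 [ 0.4928 -0.4285] 0.0061 [ 0.468 -0.464  0.143] [ 0.52  -0.385  0.152]
```

View pics/f0.png

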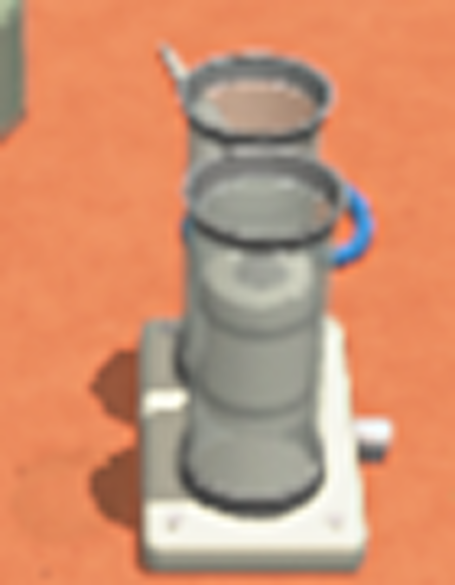

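Run:
```python
from h import *
from scipy.optimize import least_squares
im=load('d0')
for p in [(265,192),(257,92)]: print(ray(im,255+p[0]/6.5-.5,135+p[1]/6.5-.5,.15).round(4))
for fn in('d0','s0'):
    im=load(fn);P=pts(im)[...,:3]
    m=(P[...,2]>.146)&(P[...,2]<.156)&(P[...,0]>.44)&(P[...,0]<.55)&(P[...,1]>-.48)&(P[...,1]<-.32)
    q=P[m]
    def f(p):
        c=np.array(p[:2]);u=.033*np.array([-np.sin(p[2]),np.cos(p[2])])
        d=[np.hypot(q[:,0]-(c+k*u)[0],q[:,1]-(c+k*u)[1])-.0285 for k in(1,-1)]
        return np.where(abs(d[0])<abs(d[1]),d[0],d[1])
    for y in(-.388,-.394,-.4):
        r=least_squares(f,[.492,y,0],loss='soft_l1',f_scale=.002)
        c=r.x[:2];u=.033*np.array([-np.sin(r.x[2]),np.cos(r.x[2])])
        print(fn,len(q),(c+u).round(4),(c-u).round(4),np.degrees(r.x[2]).round(1),r.cost*1e4)
```

```text
[ 0.4924 -0.3672  0.15  ]
[ 0.4921 -0.4338  0.15  ]
d0 171 [ 0.4934 -0.3671] [ 0.4936 -0.4331] 0.2 1.8865019087807786
d0 171 [ 0.4934 -0.3671] [ 0.4936 -0.4331] 0.2 1.8865019087804595
d0 171 [ 0.4934 -0.3671] [ 0.4936 -0.4331] 0.2 1.886501908794069
s0 206 [ 0.4903 -0.3679] [ 0.4902 -0.4339] -0.1 2.7468790587591365
s0 206 [ 0.4903 -0.3679] [ 0.4902 -0.4339] -0.1 2.74687905876049
s0 206 [ 0.4903 -0.3679] [ 0.4902 -0.4339] -0.1 2.7468790587579948
```

```bash
python3 -m crank '[20,-0.001,-0.02,0,0,20,-0.001,-0.045,0,0,20,-0.001,-0.0527,0,0,20,-0.001,-0.0527,-0.01,0,20,-0.001,-0.0527,-0.02,0,20,-0.001,-0.0527,-0.03,0,20,-0.001,-0.0527,-0.035,0,20,-0.001,-0.0527,-0.035,0]' 70
python3 - <<'E'
from h import *
save('wrist','w11.png');save('side','d11.png')
axis('d11',((.45,.53),(-.41,-.32),(.13,.35)))
cv2.imwrite('pics/m11.png',np.hstack([cv2.resize(cv2.imread('pics/d11.png')[110:230,230:350],(400,400)),cv2.resize(cv2.imread('pics/w11.png')[130:330,160:360],(400,400))]))
E
```

```text
time_s: 13.6
eef_pos: [0.492, -0.3639, 0.2668]
ee_rot: [[1.0, -0.001, 0.001], [-0.001, -1.0, 0.002], [0.001, -0.002, -1.0]]
force: [0.2, -0.5, -2.3]
width: 0.352
d11 868 [ 0.475 -0.395  0.142] [ 0.509 -0.347  0.309]
0.13 42 [ 0.4938 -0.3535  0.1463] [0.4758 0.5092] ymax -0.3496
0.15 116 [ 0.4941 -0.3568  0.1587] [0.4798 0.5072] ymax -0.3503
0.17 77 [ 0.4944 -0.3583  0.1807] [0.4833 0.5033] ymax -0.3555
0.19 79 [ 0.4936 -0.3583  0.2007] [0.4827 0.504 ] ymax -0.3551
0.21 88 [ 0.4941 -0.3591  0.2197] [0.4827 0.5046] ymax -0.3558
0.23 95 [ 0.4946 -0.3594  0.2402] [0.4834 0.5051] ymax -0.3558
0.25 91 [ 0.4935 -0.3591  0.2596] [0.4825 0.5037] ymax -0.3565
0.27 118 [ 0.4927 -0.3562  0.2812] [0.4787 0.5065] ymax -0.3531
0.29 162 [ 0.493  -0.3593  0.3016] [0.4785 0.5069] ymax -0.3537
```

View pics/m11.png

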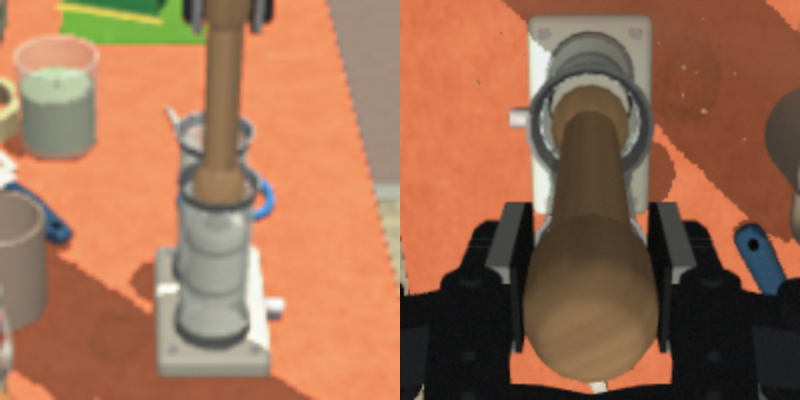

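```bash
python3 -m crank '[20,0,-0.0025,-0.01,0,20,0,-0.0025,-0.02,0,20,0,-0.0025,-0.028,0,20,0,-0.0025,-0.036,0,20,0,-0.0025,-0.044,0,20,0,-0.0025,-0.05,0,20,0,-0.0025,-0.054,0]' 70
```

```text
time_s: 14.4
eef_pos: [0.4923, -0.3669, 0.2136]
ee_rot: [[1.0, -0.001, 0.002], [-0.001, -1.0, 0.0], [0.002, -0.0, -1.0]]
force: [-0.2, 1.0, 7.5]
width: 0.353
```

```bash
python3 -m crank '[20,0,0,-0.003,0,20,0,0,-0.005,0,20,0,0,-0.006,0,20,0,0,-0.006,0]' 70;python3 -m crank '[20,0,0,-0.002,0,20,0,0,-0.002,0]' 70
```

```text
time_s: 14.8
eef_pos: [0.4924, -0.3672, 0.2083]
ee_rot: [[1.0, -0.001, 0.003], [-0.001, -1.0, -0.001], [0.003, 0.001, -1.0]]
force: [-2.1, 0.8, 11.7]
width: 0.349
time_s: 15.0
eef_pos: [0.4927, -0.3678, 0.2081]
ee_rot: [[1.0, -0.002, 0.006], [-0.001, -1.0, -0.004], [0.006, 0.004, -1.0]]
force: [-4.5, 2.4, 23.5]
width: 0.352
```

```bash
python3 -m crank '[20,0,0,-0.003,0,20,0,0,-0.003,0]' 70; python3 -m crank '[20,0,0,0.02,0,20,0,0,0.05,0,20,0,0,0.085,0,20,0,0,0.1,0,20,0,0,0.1,0]' 70
python3 - <<'E'
from h import *
save('wrist','w12.png');save('side','d12.png')
axis('d12',((.45,.53),(-.41,-.32),(.13,.35)))
cv2.imwrite('pics/m12.png',np.hstack([cv2.resize(cv2.imread('pics/d12.png')[110:230,230:350],(400,400)),cv2.resize(cv2.imread('pics/w12.png')[130:330,160:360],(400,400))]))
E
```

```text
time_s: 15.2
eef_pos: [0.493, -0.3686, 0.208]
ee_rot: [[1.0, -0.002, 0.008], [-0.002, -1.0, -0.009], [0.009, 0.009, -1.0]]
force: [-5.9, 3.5, 35.5]
width: 0.351
time_s: 15.7
eef_pos: [0.4935, -0.3691, 0.3094]
ee_rot: [[1.0, -0.002, 0.011], [-0.002, -1.0, -0.011], [0.011, 0.011, -1.0]]
force: [-0.1, 0.4, -2.9]
width: 0.355
d12 948 [ 0.479 -0.38   0.178] [ 0.51  -0.354  0.349]
0.17 55 [ 0.4928 -0.3578  0.1852] [0.4787 0.51  ] ymax -0.3549
0.19 128 [ 0.4954 -0.3625  0.1985] [0.4814 0.5085] ymax -0.3563
0.21 88 [ 0.4957 -0.3636  0.2204] [0.4846 0.5063] ymax -0.3613
0.23 96 [ 0.4966 -0.3641  0.2413] [0.485 0.507] ymax -0.3611
0.25 85 [ 0.4952 -0.3641  0.2598] [0.4841 0.5038] ymax -0.361
0.27 93 [ 0.4942 -0.364   0.2809] [0.4834 0.5042] ymax -0.3611
0.29 92 [ 0.4948 -0.3637  0.2998] [0.4842 0.5047] ymax -0.3613
0.31 127 [ 0.4939 -0.3614  0.3207] [0.4795 0.5075] ymax -0.3576
0.33 184 [ 0.4943 -0.3639  0.3413] [0.4791 0.5079] ymax -0.3574
```

View pics/m12.png

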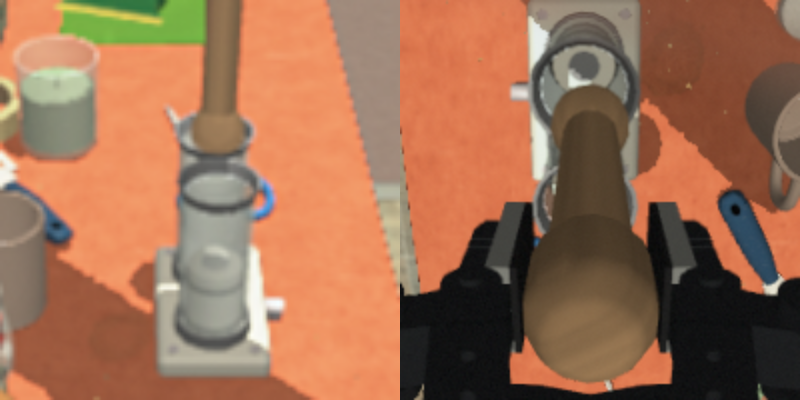

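```bash
python3 -m crank '[20,-0.0015,-0.03,0,0,20,-0.0015,-0.055,0,0,20,-0.0015,-0.0635,0,0,20,-0.0015,-0.0635,0,0,20,-0.0015,-0.0635,-0.015,0,20,-0.0015,-0.0635,-0.03,0,20,-0.0015,-0.0635,-0.04,0,20,-0.0015,-0.0635,-0.04,0]' 70
python3 - <<'E'
from h import *
save('wrist','w13.png');save('side','d13.png')
axis('d13',((.45,.53),(-.49,-.38),(.15,.35)))
cv2.imwrite('pics/m13.png',np.hstack([cv2.resize(cv2.imread('pics/d13.png')[110:230,230:350],(400,400)),cv2.resize(cv2.imread('pics/w13.png')[130:330,160:360],(400,400))]))
E
```

```text
time_s: 16.6
eef_pos: [0.4912, -0.4309, 0.2656]
ee_rot: [[1.0, -0.001, 0.006], [-0.001, -1.0, -0.006], [0.006, 0.006, -1.0]]
force: [0.5, -0.2, -1.5]
width: 0.346
d13 737 [ 0.477 -0.444  0.15 ] [ 0.509 -0.417  0.308]
0.15 98 [ 0.4933 -0.425   0.1577] [0.4803 0.5073] ymax -0.4198
0.17 79 [ 0.4957 -0.4266  0.1802] [0.4825 0.5051] ymax -0.4227
0.19 77 [ 0.4925 -0.4263  0.2002] [0.4824 0.5035] ymax -0.4236
0.21 76 [ 0.4931 -0.4255  0.2198] [0.4832 0.5038] ymax -0.4225
0.23 80 [ 0.4934 -0.4261  0.2401] [0.4818 0.5026] ymax -0.4231
0.25 74 [ 0.4922 -0.4263  0.2586] [0.4827 0.5029] ymax -0.4237
0.27 111 [ 0.4913 -0.4235  0.2808] [0.4776 0.5058] ymax -0.4204
0.29 142 [ 0.4931 -0.4266  0.3004] [0.4781 0.5057] ymax -0.4212
```

View pics/m13.png

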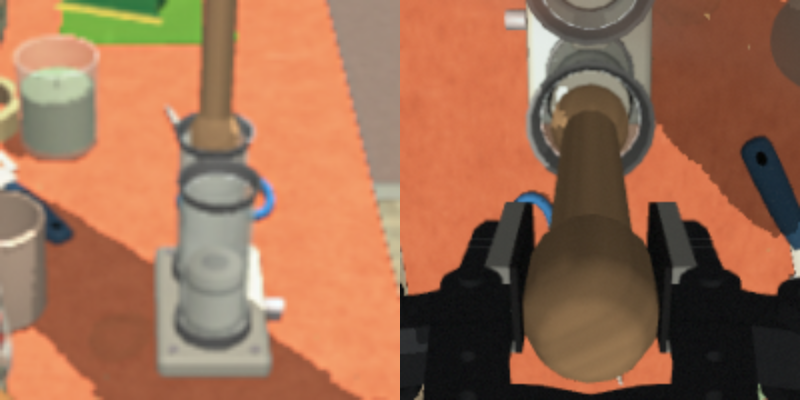

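Foot is in the right mouth, ring visible around it. Push down.

```bash
python3 -m crank '[20,0.0005,-0.001,-0.01,0,20,0.0005,-0.001,-0.02,0,20,0.0005,-0.001,-0.028,0,20,0.0005,-0.001,-0.036,0,20,0.0005,-0.001,-0.044,0,20,0.0005,-0.001,-0.05,0,20,0.0005,-0.001,-0.055,0,20,0.0005,-0.001,-0.056,0]' 70;  python3 -m crank '[20,0,0,-0.003,0,20,0,0,-0.003,0,20,0,0,-0.003,0]' 70; python3 -m crank '[20,0,0,-0.002,0,20,0,0,-0.002,0]' 70
```

```text
time_s: 17.5
eef_pos: [0.4922, -0.4327, 0.2109]
ee_rot: [[1.0, -0.001, 0.009], [-0.001, -1.0, -0.008], [0.009, 0.008, -1.0]]
force: [0.9, -0.2, 5.6]
width: 0.351
time_s: 17.8
eef_pos: [0.4923, -0.4328, 0.2082]
ee_rot: [[1.0, -0.001, 0.009], [-0.001, -1.0, -0.009], [0.009, 0.009, -1.0]]
force: [0.5, 0.6, 6.9]
width: 0.352
time_s: 18.0
eef_pos: [0.4927, -0.4335, 0.2081]
ee_rot: [[1.0, -0.002, 0.011], [-0.001, -1.0, -0.012], [0.011, 0.012, -1.0]]
force: [-1.3, 2.6, 19.3]
width: 0.351
```

```bash
python3 -m crank '[20,0,0,-0.003,0,20,0,0,-0.003,0]' 70; python3 -m crank '[20,0,0,0.02,0,20,0,0,0.06,0,20,0,0,0.1,0,20,0,0.01,0.11,0,20,0,0.06,0.11,0,20,0,0.11,0.11,0,20,0,0.16,0.11,0,20,0,0.183,0.11,0]' 70; python3 -m crank '[20,0,0,0,0,20,0,0,-0.05,0,20,0,0,-0.1,0,20,0,0,-0.14,0,20,0,0,-0.165,0,20,0,0,-0.18,0,20,0,0,-0.18,0]' 70
python3 - <<'E'
from h import *
save('side','d14.png')
axis('d14',((.45,.53),(-.3,-.2),(.003,.27)))
E
```

```text
time_s: 18.2
eef_pos: [0.493, -0.4343, 0.208]
ee_rot: [[1.0, -0.002, 0.014], [-0.002, -1.0, -0.017], [0.014, 0.017, -1.0]]
force: [-4.1, 3.5, 29.9]
width: 0.354
time_s: 19.0
eef_pos: [0.4922, -0.2475, 0.3176]
ee_rot: [[1.0, 0.0, 0.014], [0.0, -1.0, -0.016], [0.014, 0.016, -1.0]]
force: [0.2, -0.0, -2.3]
width: 0.352
time_s: 19.7
eef_pos: [0.4908, -0.2471, 0.135]
ee_rot: [[1.0, -0.0, 0.01], [-0.0, -1.0, -0.013], [0.01, 0.013, -1.0]]
force: [-0.3, 0.2, -1.0]
width: 0.353
d14 776 [ 0.477 -0.261  0.008] [ 0.51  -0.235  0.177]
0.0 65 [ 0.4923 -0.2405  0.0179] [0.4781 0.5097] ymax -0.2361
0.02 94 [ 0.4948 -0.2427  0.0298] [0.4808 0.5075] ymax -0.2382
0.04 74 [ 0.4937 -0.2426  0.0533] [0.482  0.5041] ymax -0.2399
0.06 70 [ 0.4942 -0.2427  0.0729] [0.4827 0.5046] ymax -0.24
0.08 72 [ 0.4926 -0.2423  0.0914] [0.4819 0.5015] ymax -0.2396
0.1 74 [ 0.4925 -0.2421  0.1135] [0.4825 0.5019] ymax -0.2396
0.12 64 [ 0.4925 -0.2417  0.1308] [0.4813 0.5023] ymax -0.2382
0.14 114 [ 0.4916 -0.239   0.1536] [0.4771 0.5053] ymax -0.2365
0.16 149 [ 0.4919 -0.2449  0.1724] [0.4781 0.5054] ymax -0.2381
```

Foot about 6–7 mm up, upright. Lower gently.

```bash
python3 -m crank '[20,0,0,-0.003,0,20,0,0,-0.006,0,20,0,0,-0.006,0]' 70; python3 -m crank '[20,0,0,-0.0015,0,20,0,0,-0.0015,0]' 30
```

```text
time_s: 20.05
eef_pos: [0.4915, -0.2477, 0.1307]
ee_rot: [[1.0, -0.001, 0.012], [-0.0, -1.0, -0.015], [0.012, 0.015, -1.0]]
force: [-0.1, 0.2, -1.7]
width: 0.356
time_s: 20.25
eef_pos: [0.4916, -0.2477, 0.1293]
ee_rot: [[1.0, -0.001, 0.012], [-0.0, -1.0, -0.015], [0.012, 0.015, -1.0]]
force: [0.3, 0.1, -1.1]
width: 0.354
```

```bash
python3 -m crank '[20,0,0,-0.0015,0,20,0,0,-0.0015,0]' 30; python3 -m crank '[20,0,0,-0.0015,0,20,0,0,-0.0015,0]' 30
```

```text
time_s: 20.45
eef_pos: [0.492, -0.248, 0.1283]
ee_rot: [[1.0, -0.0, 0.013], [-0.0, -1.0, -0.016], [0.013, 0.016, -1.0]]
force: [-1.4, 0.4, 4.2]
width: 0.353
time_s: 20.65
eef_pos: [0.4925, -0.2486, 0.1282]
ee_rot: [[1.0, -0.001, 0.015], [-0.0, -1.0, -0.018], [0.015, 0.018, -1.0]]
force: [-3.5, 0.5, 17.0]
width: 0.355
```

```bash
python3 -m crank '[20,0,0,0.001,0,45,0,0,0.001,0,60,0,0,0.001,0,80,0,0,0.001,0,80,0,0,0.001,0,80,0,0,0.001,0,80,0,0,0.001,0]' 30; python3 -m crank '[80,0,0,0.02,0,80,0,0,0.05,0,80,0,0,0.09,0,80,0,0,0.13,0,80,0,0.0,0.16,0,80,0,0,0.16,0,80,0,0,0.16,0]'
python3 - <<'E'
from h import *
save('side','d15.png');save('scene','s15.png')
axis('d15',((.45,.53),(-.3,-.2),(.003,.27)))
cv2.imwrite('pics/m15.png',np.hstack([cv2.resize(cv2.imread('pics/d15.png')[110:310,190:350],(400,500)),cv2.resize(cv2.imread('pics/s15.png')[110:310,190:350],(400,500))]))
im=load('d15');P=pts(im)
for u,v in [(228,280),(225,228),(222,215),(230,190)]: print(P[v,u,:3].round(3))
E
```

```text
time_s: 21.35
eef_pos: [0.4925, -0.2486, 0.1291]
ee_rot: [[1.0, -0.001, 0.015], [-0.0, -1.0, -0.018], [0.015, 0.018, -1.0]]
force: [-1.0, -0.2, -0.1]
width: 0.802
time_s: 22.05
eef_pos: [0.4927, -0.2487, 0.2892]
ee_rot: [[1.0, -0.001, 0.015], [-0.0, -1.0, -0.018], [0.015, 0.018, -1.0]]
force: [-0.5, 0.0, -0.8]
width: 0.798
d15 731 [ 0.48  -0.265  0.004] [ 0.514 -0.237  0.17 ]
0.0 98 [ 0.501  -0.2446  0.0165] [0.48   0.5138] ymax -0.2395
0.02 72 [ 0.4969 -0.2453  0.0328] [0.4853 0.5078] ymax -0.2423
0.04 74 [ 0.4975 -0.2453  0.0529] [0.4863 0.5081] ymax -0.2423
0.06 71 [ 0.4963 -0.2456  0.0733] [0.4849 0.5067] ymax -0.2433
0.08 69 [ 0.4967 -0.2454  0.0941] [0.4858 0.5054] ymax -0.2428
0.1 72 [ 0.4958 -0.2457  0.1132] [0.4864 0.5059] ymax -0.2429
0.12 70 [ 0.4966 -0.2435  0.134 ] [0.4852 0.5068] ymax -0.2399
0.14 115 [ 0.4973 -0.2426  0.1534] [0.4826 0.5093] ymax -0.2397
0.16 90 [ 0.497  -0.2498  0.1677] [0.4852 0.5075] ymax -0.2428
[ 0.633 -0.115  0.045]
[ 0.632 -0.135  0.166]
[ 0.654 -0.252  0.096]
[ 0.648 -0.378  0.068]
```

View pics/m15.png

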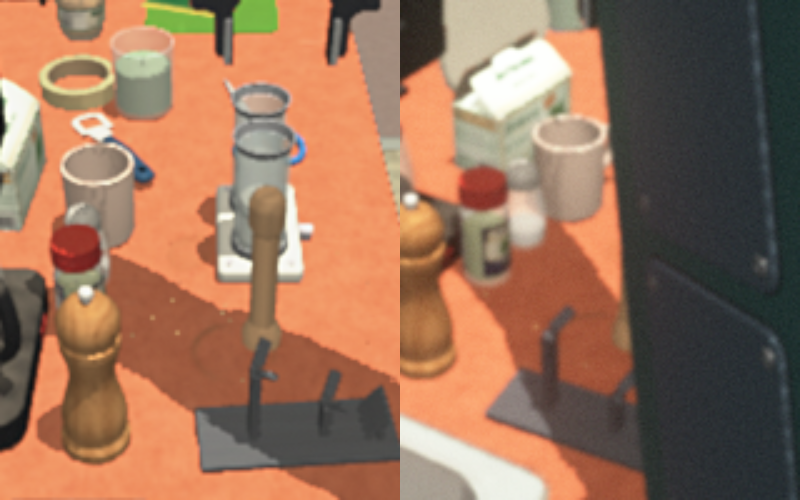

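```bash
python3 -c "
from workcell import workorder;print(workorder.hand_in())"
```

```text
the job is handed in; nothing more can be done
None
```

The job is handed in at about 22 s of the 67 s allowed. As far as my checks show every step was met, but the hand-in reports no verdict.

**What I did**
- **Uprighting:** I took the pusher off its rest by the knob. It did not swing upright under its own weight, so I pivoted it by pressing its foot against the outside of the +y tube. I then stood it on the bare worktop between the rest and the filter and let go.
- **Pushing:** I took the pusher again from above by its knob and pushed the left (+y) cartridge down, then the right. Afterwards I stood the pusher back between the rest and the filter, let go, and moved the gripper up clear.

**Last checks**
- **Cartridges:** both pushes stopped hard with the tool at 0.208 m, the height at which I expected the cartridge tops to be 80 mm above the worktop. The force rose to 35 N on the left and 30 N on the right with no further travel. A picture confirmed the left one down. I did not look separately at the right one, so its result rests on the stop height and force alone.
- **Pusher:** the side camera shows it upright to within about 1 degree, with its top at 0.170 m and its foot on the worktop. The gripper was clear above it.
- **Bystanders:** the side camera depth at one or two points each on the pepper mill, spice jar and mug changed by about 1 mm at most. The salt shaker I judged only by eye, and it looked unmoved.
- **Disagreements:** the side and scene cameras differed by about 3 mm in x on the tube positions (up to 5 mm on the rest). I aimed between them, and the foot entered both tubes without touching.

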